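# Find the rattling objective case and hold it out

## Robot

A 6-joint arm with a two-finger parallel gripper is mounted at the origin on the work surface. World frame = base frame: x ahead of the robot, y to its left, z up, the work surface at z = 0. Lengths are in mm, angles in rad, forces in N, time in s.
With the tool pointing down it reaches from about 300 to 775 mm from the base axis. Payload 14.6 kg.
Tool frame: the origin (TCP) lies on the centre line of the jaws, within the pads' length; the fingertips stand 8 mm ahead of it and the grasp point (between the pads) lies 11 mm behind it; z points along the fingers, y is the line along which they close (so a half turn about z gives the same grasp; the last joint's range is limited). The gripper opens to 94 mm and grips with 3 to 60 N. Pads are 16 mm wide; open, the fingers measure 119 mm over their backs; the gripper's body (75 mm by 177 mm) begins 78 mm behind the grasp point.
Start: joints at [1.049, 0.3, 1.521, -0, 1.321, -0.067], TCP at [241.601, 494.083, 181.246] pointing down, gripper open.
Joint ranges: [-3.03, 3.03], [-0.79, 2.21], [0.23, 2.52], [-1.04, 4.18], [0, 3.07], [-2.55, 2.55]. Speed limits (rad/s): [2.22, 2.22, 2.57, 3.14, 3.14, 3.14].

## Interface

Orientations are given as [roll, pitch, yaw] about the fixed x, y, z axes, in that order (R = Rz(yaw) Ry(pitch) Rx(roll)).
In Python, from cell import manip gives the robot as it stands.
- The arm moves only by the tool jog_arm, never from a script. Its argument "rows" is one flat list of numbers, 7 for each row, row after row: the shift along the world's x, y, z in cm, then the turn, a rotation vector about the world's x, y, z in rad, then the closure, from 0 (fully open) to 1 (shut). In form: [dx, dy, dz, rx, ry, rz, fingers, dx, dy, dz, rx, ry, rz, fingers, ...]. A call has 1 to 20 rows; each row shifts and turns the commanded pose from where the row before left it; what a row does not reach is not made up. A row lasts 1/12 s, in which the tool goes at most 41.7 mm and 7.16 degrees, less where a joint would pass 70% of its speed; a pose out of reach is approached as far as the arm can. A call with a gripper value outside its range is refused whole. The fingers move at their own pace and stop on an object; "newtons" is the grip in N (left out, the last holds). Time passes only in rows, so rows that do not move let the fingers close. It gives the time, the measured TCP pose, the force, the opening and the grip force at its end, in the units of the state.
- manip.read_state(): the state, without advancing time (a new reading comes with each control period).
- manip.camera(name): name is "scene" or "top"; returns (picture, depth): 420x560x3 uint8, blue, green, red; 420x560 float32, mm along the optical axis (not along the pixel's ray), 0 where there is no reading.
- manip.camera_model(name): a dict with "K" (3x3 intrinsics, pixels), "R" (3x3) and "t" (3): a world point X has camera coordinates R X + t. Camera axes: x right, y down, z forward; pixel columns grow to the right and rows downward; lengths in mm; the calibration is good to about 2 mm. A picture is of the moment at which its call begins. camera_model takes no time and is no camera call.
- manip.sign_off(): hands the job in; it is judged then, once.
The state is a dict: "clock": time; "joints": joint angles; "qd": joint speeds; "effort": joint torques, N m; "eef_pos": TCP position; "eef_rot": TCP orientation; "wrist_force": force on the tool from outside, world axes, zero at the start; "moment": the same for the moment, N m; "finger_gap": finger opening in mm; "finger_force": force on a finger pad.
Only numpy, scipy, OpenCV 4.12 (cv2) and the standard library are available. Lean on these libraries where they do the work, as an engineer would, in place of code of your own. Each camera call takes 0.05 s, during which the arm holds its last target. There are 200 camera calls.

## Task

One of the three sealed aluminium microscope-objective cases on the lab bench has a part loose inside: find it by lifting the cases and shaking each briskly to and fro along its length a few times, setting the ones that do not rattle back down flat, lid up, about where they stood. Then present the one that rattles: hold it level, lid up and still, centred about 10 cm above the hand-over tray that has no jar in it. Finish while still holding it there; do not put it down, and leave the jar and the other things on the bench alone.

Things in the scene. Friction and masses are not known exactly. Their poses are not given: they have to be found in the camera images.
- case_a: one of three identical sealed aluminium cases, 110 (x) by 50 (y) by 44 high (z) mm, 0.17 to 0.35 kg empty; origin: centre of its underside, x along its length, z up through the lid. Starts flat on the bench. One of the three, varying, holds a loose 115 g metal ball that rolls 36 mm either way from the middle along x when shaken, or tilted over 10 degrees; nothing moves in the others.
- case_b: one of three identical sealed aluminium cases, 110 (x) by 50 (y) by 44 high (z) mm, 0.17 to 0.35 kg empty; origin: centre of its underside, x along its length, z up through the lid. Starts flat on the bench. One of the three, varying, holds a loose 115 g metal ball that rolls 36 mm either way from the middle along x when shaken, or tilted over 10 degrees; nothing moves in the others.
- case_c: one of three identical sealed aluminium cases, 110 (x) by 50 (y) by 44 high (z) mm, 0.17 to 0.35 kg empty; origin: centre of its underside, x along its length, z up through the lid. Starts flat on the bench. One of the three, varying, holds a loose 115 g metal ball that rolls 36 mm either way from the middle along x when shaken, or tilted over 10 degrees; nothing moves in the others.
- tray_p: one of two fixed shallow white hand-over trays beyond the cases, 120 (x) by 150 (y) by 14 mm high, walls 4 mm; origin: centre of its underside. One of the two, changing from time to time, already has the amber jar in it; the other is empty.
- tray_q: one of two fixed shallow white hand-over trays beyond the cases, 120 (x) by 150 (y) by 14 mm high, walls 4 mm; origin: centre of its underside. One of the two, changing from time to time, already has the amber jar in it; the other is empty.
- jar: closed amber glass jar with a black cap, 56 mm across, 75 mm high, standing near the middle of one tray; origin: centre of its underside. Leave alone.
- pen_cup: black cup, 72 mm across, 90 mm high, with pens standing up to 145 mm, left of the work; origin: centre of its underside. Leave alone.
- slide_box: flat wooden slide box, 92 x 82 x 34 mm high, right of the work; origin: centre of its underside. Leave alone.
Mind the look-alikes: they are no part of the job. What is shaped like the case_c but green is not meant. What is shaped like the case_b but yellow is not meant.

How it is judged (in metres and radians):
On the way, in this order (a step that is already met when the one before it is completed fails the run):
1. held off the bench, the case with the loose ball is shaken so that the ball is thrown to its +x end (((distance between loose_c0 and case_a below 0.06 m and height (world z) of case_a above 0.02 m and contact force between the fingers and case_a above 0.5 N and x of loose_c0 in the frame of case_a above 0.025 m) or (distance between loose_c0 and case_b below 0.06 m and height (world z) of case_b above 0.02 m and contact force between the fingers and case_b above 0.5 N and x of loose_c0 in the frame of case_b above 0.025 m) or (distance between loose_c0 and case_c below 0.06 m and height (world z) of case_c above 0.02 m and contact force between the fingers and case_c above 0.5 N and x of loose_c0 in the frame of case_c above 0.025 m))).
2. then, still held off the bench, so that the ball is thrown to its -x end (((distance between loose_c0 and case_a below 0.06 m and height (world z) of case_a above 0.02 m and contact force between the fingers and case_a above 0.5 N and x of loose_c0 in the frame of case_a below -0.025 m) or (distance between loose_c0 and case_b below 0.06 m and height (world z) of case_b above 0.02 m and contact force between the fingers and case_b above 0.5 N and x of loose_c0 in the frame of case_b below -0.025 m) or (distance between loose_c0 and case_c below 0.06 m and height (world z) of case_c above 0.02 m and contact force between the fingers and case_c above 0.5 N and x of loose_c0 in the frame of case_c below -0.025 m))).
At the end, for the whole second after the job is handed in: The rattling case is gripped (over 2 N), underside 60 to 160 mm above the bench, centre within 50 mm of the jarless tray's, tilt under 0.2 rad, slower than 0.03 m/s; the other two lie at rest flat on the bench, lid up, within 80 mm of their starts, not touching it (((distance between loose_c0 and case_a below 0.06 m and ((horizontal distance between jar and tray_p below 0.06 m and horizontal distance between case_a and tray_q below 0.05 m) or (horizontal distance between jar and tray_q below 0.06 m and horizontal distance between case_a and tray_p below 0.05 m)) and height (world z) of case_a between 0.06 and 0.16 m and angle between case_a's own z axis and vertical below 0.2 rad and linear speed of each of case_a, case_b, case_c below 0.03 m/s and contact force between the fingers and case_a above 2 N and height (world z) of each of case_b, case_c below 0.01 m and angle between each of case_b, case_c's own z axis and vertical below 0.1 rad and distance of each of case_b, case_c from where it was at the start of the episode below 0.08 m and contact force between case_a and case_b below 0.1 N and contact force between case_a and case_c below 0.1 N) or (distance between loose_c0 and case_b below 0.06 m and ((horizontal distance between jar and tray_p below 0.06 m and horizontal distance between case_b and tray_q below 0.05 m) or (horizontal distance between jar and tray_q below 0.06 m and horizontal distance between case_b and tray_p below 0.05 m)) and height (world z) of case_b between 0.06 and 0.16 m and angle between case_b's own z axis and vertical below 0.2 rad and linear speed of each of case_b, case_a, case_c below 0.03 m/s and contact force between the fingers and case_b above 2 N and height (world z) of each of case_a, case_c below 0.01 m and angle between each of case_a, case_c's own z axis and vertical below 0.1 rad and distance of each of case_a, case_c from where it was at the start of the episode below 0.08 m and contact force between case_b and case_a below 0.1 N and contact force between case_b and case_c below 0.1 N) or (distance between loose_c0 and case_c below 0.06 m and ((horizontal distance between jar and tray_p below 0.06 m and horizontal distance between case_c and tray_q below 0.05 m) or (horizontal distance between jar and tray_q below 0.06 m and horizontal distance between case_c and tray_p below 0.05 m)) and height (world z) of case_c between 0.06 and 0.16 m and angle between case_c's own z axis and vertical below 0.2 rad and linear speed of each of case_c, case_a, case_b below 0.03 m/s and contact force between the fingers and case_c above 2 N and height (world z) of each of case_a, case_b below 0.01 m and angle between each of case_a, case_b's own z axis and vertical below 0.1 rad and distance of each of case_a, case_b from where it was at the start of the episode below 0.08 m and contact force between case_c and case_a below 0.1 N and contact force between case_c and case_b below 0.1 N))); the arm keeps its last pose, push and grip.
It fails at once if the jar, pen cup or slide box is moved by more than 30 mm or tipped (distance of any of jar, pen_cup, slide_box from where it was at the start of the episode above 0.03 m or angle between any of jar, pen_cup, slide_box's own z axis and vertical above 0.3 rad).
It also fails if it takes over 72 s, if anything falls off the work surface, if the arm or the gripper's body presses on something with over 40 N, if the wrist force passes 120 N, or if a joint passes its speed limit or range.

## Working session

There is one attempt and no reset: what is moved stays moved. The work goes in short steps, Python scripts to look and compute and a tool call to move; the robot and the scene stay as the last step left them, time stands still between calls to the robot, and variables do not carry over. Pictures are saved under pics/ and viewed, at most 10 in all, crops included, and the job is handed in when it is done.

Besides the shell and the picture viewer there is one more tool, called after "Request:" as a command line: name --argument value ..., lists and objects as JSON in quotes. jog_arm: Moves the arm, as the interface text tells. Its arguments: {"type":"object","properties":{"rows":{"type":"array"},"newtons":{"type":"number"}},"required":["rows"]}

```bash
ls; mkdir -p pics
python3 - <<'E'
from cell import manip
import cv2, numpy as np
for n in ("top","scene"):
    p,d=manip.camera(n); cv2.imwrite(f"pics/{n}0.png",p); np.save(f"pics/{n}0.npy",d)
    m=manip.camera_model(n); print(n,np.round(m["K"],1).tolist(),np.round(m["R"],3).tolist(),np.round(m["t"],1).tolist())
print(manip.read_state())
E
```

```text
pics
top [[408.0, 0.0, 278.9], [0.0, 408.0, 214.1], [0.0, 0.0, 1.0]] [[-0.017, -1.0, -0.011], [-0.984, 0.019, -0.176], [0.176, 0.008, -0.984]] [8.0, 483.1, 1315.4]
scene [[441.2, 0.0, 281.2], [0.0, 441.2, 207.1], [0.0, 0.0, 1.0]] [[-0.408, 0.913, 0.003], [0.636, 0.287, -0.717], [-0.655, -0.291, -0.697]] [189.1, -282.7, 1672.3]
{'clock': 0.1, 'joints': array([ 1.04940085e+00,  3.00407909e-01,  1.52149118e+00, -1.71352744e-05,
        1.32069464e+00, -6.65847480e-02]), 'qd': array([ 0.00012436, -0.0014146 , -0.00156255,  0.00042585, -0.00294425,
       -0.00168168]), 'effort': array([ 1.90926003e-03, -5.32639432e+01, -3.53286052e+01,  7.09711318e-02,
        2.34627194e-02, -3.71747637e-05]), 'eef_pos': array([241.48677133, 493.87454853, 180.75903091]), 'eef_rot': array([-3.14059269e+00, -5.00462701e-05,  2.68678614e+00]), 'wrist_force': array([ 0.24727094, -0.2045862 , -1.03576539]), 'moment': array([ 0.01206671,  0.06315049, -0.00133577]), 'finger_force': 0.0, 'finger_gap': 93.92758622873431}
```

View pics/top0.png

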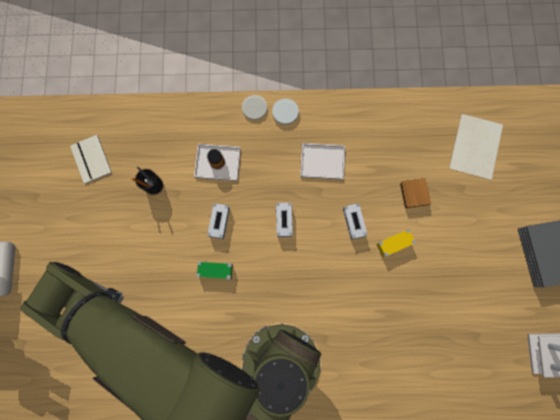

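View pics/scene0.png

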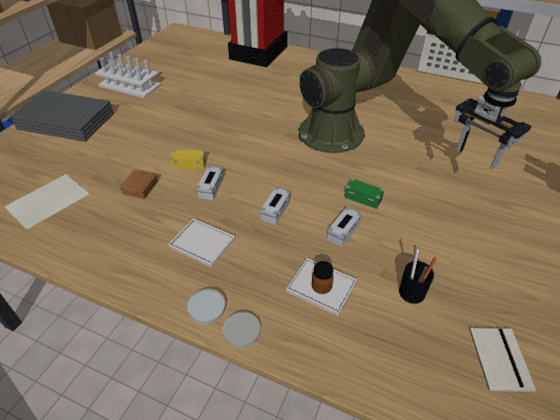

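The top view shows three silver cases at about (218,221), (284,219) and (355,221). The green look-alike is at (214,270) and the yellow one at (396,243), and neither is meant. The jar stands in the left tray at (217,161), and the empty tray is at (323,161). Next I measure these and enlarge the candidates.

```bash
cat > h.py <<'E'
from cell import manip
import cv2, numpy as np
def cloud(n):
    p,d=manip.camera(n); m=manip.camera_model(n); K,R,t=(np.array(m[k]) for k in "KRt")
    v,u=np.mgrid[:420,:560]
    c=np.stack([(u-K[0,2])/K[0,0]*d,(v-K[1,2])/K[1,1]*d,d],-1)
    return p,(c-t)@R
def rect(W,box,z0,z1):
    u0,v0,u1,v1=box; P=W[v0:v1,u0:u1].reshape(-1,3); P=P[(P[:,2]>z0)&(P[:,2]<z1)]
    (cx,cy),(w,h),a=cv2.minAreaRect(P[:,:2].astype(np.float32))
    if w<h: w,h,a=h,w,a+90
    return np.round([cx,cy,w,h,(a+90)%180-90,np.median(P[:,2]),len(P)],1)
E
python3 - <<'E'
from h import *
p,W=cloud("top")
for n,b,z0,z1 in [("L",(200,200,240,245),36,52),("M",(268,198,302,245),36,52),("R",(338,198,375,245),36,52),("green",(190,255,240,285),36,52),("yellow",(375,228,418,260),36,52),("trayL",(190,140,245,185),6,25),("trayR",(295,140,350,185),6,25),("jar",(190,140,245,185),55,90),("cup",(130,160,170,200),70,160),("sbox",(398,175,435,213),25,45)]:
    print(n,rect(W,b,z0,z1))
cv2.imwrite("pics/crop.png",cv2.resize(p[190:290,180:430],None,fx=3.2,fy=3.2,interpolation=cv2.INTER_CUBIC))
E
```

```text
L [465.1 204.8 110.   51.9 -10.5  43.3 507. ]
M [465.9 -15.6 111.4  49.8  -0.7  43.1 497. ]
R [ 456.7 -252.3  110.8   51.3   12.1   42.8  506. ]
green [302.  216.5 110.2  50.2  85.4  43.  523. ]
yellow [ 381.6 -385.   113.3   50.6  -66.8   42.7  515. ]
trayL [678.3 208.1 174.4 154.9 -85.8   9.4 431. ]
trayR [ 674.2 -154.2  167.7  145.1  -83.4    9.3  381. ]
jar [677.1 214.2  47.5  47.4 -29.9  78.1 192. ]
cup [600.2 435.2  70.8  69.9  -1.6  88.6 231. ]
sbox [ 551.4 -463.    93.4   84.2    7.9   32.   665. ]
```

View pics/crop.png

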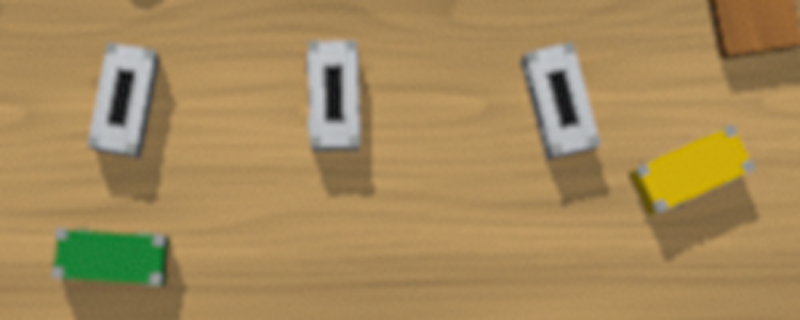

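The crop confirms it. The three silver cases with black labels (crop pixels (123,98), (333,95) and (562,100)) fit the description, and the green and yellow ones are decoys. I start with the left case.

Request:
jog_arm --rows '[1.9,-2.4,-0.5,0,0,0.023,0,1.9,-2.4,-0.5,0,0,0.023,0,1.9,-2.4,-0.5,0,0,0.023,0,1.9,-2.4,-0.5,0,0,0.023,0,1.9,-2.4,-0.5,0,0,0.023,0,1.9,-2.4,-0.5,0,0,0.023,0,1.9,-2.4,-0.5,0,0,0.023,0,1.9,-2.4,-0.5,0,0,0.023,0,1.9,-2.4,-0.5,0,0,0.023,0,1.9,-2.4,-0.5,0,0,0.023,0,1.9,-2.4,-0.5,0,0,0.023,0,1.5,-2.5,-0.5,0,0,0.02,0,0,0,0,0,0,0,0,0,0,0,0,0,0,0]' --newtons 40

```text
clock: 1.32
eef_pos: [465.8, 204.2, 120.8]
eef_rot: [-3.141, -0.001, 2.957]
wrist_force: [-0.2, -0.5, -0.4]
finger_gap: 94.2
finger_force: 0.0
```

Run:
```python
from h import *
print({k:np.round(v,3) for k,v in manip.read_state().items() if k in("clock","joints","eef_pos","eef_rot","wrist_force","moment")})
# trays: white mask, rays onto rim plane z=14
p=cv2.imread("pics/top0.png"); m=manip.camera_model("top"); K,R,t=(np.array(m[k]) for k in "KRt")
hsv=cv2.cvtColor(p,cv2.COLOR_BGR2HSV)
for n,(u0,v0,u1,v1) in {"L":(190,140,245,185),"R":(295,140,350,185)}.items():
    w=np.argwhere(hsv[v0:v1,u0:u1,1]<60)[:,::-1]+[u0,v0]
    d=np.c_[(w-K[[0,1],2])/K[0,0],np.ones(len(w))]@R; C=-R.T@t
    X=C+d*((12-C[2])/d[:,2])[:,None]
    print(n,cv2.minAreaRect(X[:,:2].astype(np.float32)),len(w))
```

```text
{'clock': np.float64(1.317), 'joints': array([ 0.341,  0.269,  1.708,  0.   ,  1.165, -1.046]), 'eef_pos': array([465.797, 204.16 , 120.821]), 'eef_rot': array([-3.141e+00, -1.000e-03,  2.957e+00]), 'wrist_force': array([-0.221, -0.534, -0.387]), 'moment': array([ 0.058,  0.008, -0.018])}
L ((678.6192626953125, 212.3662109375), (152.55117797851562, 124.21356964111328), 84.50887298583984) 1391
R ((675.1090698242188, -155.05819702148438), (151.53744506835938, 124.21945190429688), 85.37760162353516) 1483
```

Request:
jog_arm --rows '[0,0,-3,0,0,0,0,0,0,-3,0,0,0,0,0,0,-2.5,0,0,0,0,0,0,-1.5,0,0,0,0,0,0,-0.6,0,0,0,0,0,0,0,0,0,0,0,0,0,0,0,0,0,1,0,0,0,0,0,0,1,0,0,0,0,0,0,1,0,0,0,0,0,0,1,0,0,0,0,0,0,1,0,0,0,0,0,0,1,0,0,0,0,0,0,1]' --newtons 45

```text
clock: 2.4
eef_pos: [465.7, 205.0, 15.4]
eef_rot: [-3.142, 0.0, 2.96]
wrist_force: [0.1, -1.8, 1.6]
finger_gap: 50.7
finger_force: 0.7
```

Request:
jog_arm --rows '[0,0,0,0,0,0,1,0,0,0,0,0,0,1,0,0,2,0,0,0,1,0,0,3,0,0,0,1,0,0,3,0,0,0,1,0,0,2,0,0,0,1,0,0,0,0,0,0,1,0,0,0,0,0,0,1]'

```text
clock: 3.07
eef_pos: [465.7, 205.2, 115.3]
eef_rot: [3.141, 0.001, 2.96]
wrist_force: [-0.3, -0.6, -2.4]
finger_gap: 49.2
finger_force: 45.0
```

```bash
cat >> h.py <<'E'
def meas(n=5):
    S=[]
    for _ in range(n):
        manip.camera("top"); s=manip.read_state(); S.append(np.r_[s["wrist_force"],s["moment"],s["effort"][4],s["finger_force"]])
    S=np.array(S); y=s["eef_rot"][2]
    # moment component tilting the length: about tool y (level, horizontal, across the case)
    across=S[:,3]*-np.sin(y)+S[:,4]*np.cos(y)
    print("clock",round(s["clock"],2),"pos",s["eef_pos"].round(1),"rot",s["eef_rot"].round(3),"gap",round(s["finger_gap"],1))
    print("F,M,e5,grip mean",S.mean(0).round(3)); print(" sd",S.std(0).round(3)," across",across.mean().round(4),across.std().round(4))
E
python3 -c "
from h import *
meas()"
```

```text
clock 3.32 pos [465.1 204.9 113.9] rot [-3.14e+00 -2.00e-03  2.96e+00] gap 49.3
F,M,e5,grip mean [-1.340e-01 -2.140e-01 -1.783e+00  2.200e-02  8.000e-03 -1.400e-02
  8.700e-02  4.500e+01]
 sd [0.559 0.364 0.499 0.031 0.008 0.039 0.035 0.   ]  across -0.0114 0.012
```

Request:
jog_arm --rows '[3.9,-0.7,0,0,0,0,1,3.9,-0.7,0,0,0,0,1,-3.9,0.7,0,0,0,0,1,-3.9,0.7,0,0,0,0,1,3.9,-0.7,0,0,0,0,1,3.9,-0.7,0,0,0,0,1,-3.9,0.7,0,0,0,0,1,-3.9,0.7,0,0,0,0,1,3.9,-0.7,0,0,0,0,1,3.9,-0.7,0,0,0,0,1,0,0,0,0,0,0,1,0,0,0,0,0,0,1,0,0,0,0,0,0,1,0,0,0,0,0,0,1]'

```text
clock: 4.48
eef_pos: [542.9, 191.2, 114.8]
eef_rot: [-3.141, -0.001, 2.96]
wrist_force: [-0.5, 0.4, -2.1]
finger_gap: 48.9
finger_force: 45.0
```

```bash
python3 -c "
from h import *
meas(8)"
```

```text
clock 4.88 pos [543.5 191.2 115.4] rot [3.142 0.    2.96 ] gap 49.1
F,M,e5,grip mean [-1.760e-01  4.200e-02 -2.031e+00  1.600e-02  1.700e-02  0.000e+00
  7.200e-02  4.500e+01]
 sd [0.42  0.618 0.395 0.045 0.023 0.018 0.002 0.   ]  across -0.0197 0.023
```

Request:
jog_arm --rows '[-3.9,0.7,0,0,0,0,1,-3.9,0.7,0,0,0,0,1,0,0,0,0,0,0,1,0,0,0,0,0,0,1,0,0,0,0,0,0,1,0,0,0,0,0,0,1]'

```text
clock: 5.38
eef_pos: [466.6, 205.0, 115.5]
eef_rot: [3.141, 0.001, 2.959]
wrist_force: [0.1, -0.2, -2.5]
finger_gap: 48.5
finger_force: 45.0
```

```bash
python3 -c "
from h import *
meas(8)"
```

```text
clock 5.78 pos [465.7 205.  115.2] rot [-3.141 -0.     2.96 ] gap 48.9
F,M,e5,grip mean [ 4.000e-02  4.000e-03 -1.494e+00  2.300e-02 -1.200e-02 -3.000e-03
  7.300e-02  4.500e+01]
 sd [0.351 0.347 0.542 0.024 0.036 0.04  0.001 0.   ]  across 0.0077 0.0352
```

Request:
jog_arm --rows '[0,0,-3,0,0,0,1,0,0,-3,0,0,0,1,0,0,-2.2,0,0,0,1,0,0,-1.1,0,0,0,1,0,0,-0.4,0,0,0,1,0,0,-0.2,0,0,0,1,0,0,0,0,0,0,1,0,0,0,0,0,0,1,0,0,-0.1,0,0,0,0.9,0,0,0,0,0,0,0,0,0,0,0,0,0,0,0,0,0,0,0,0,0,0,0,0,0,0,0,0,0,0,0,0,0,0,0,0,0,0,0,0,0,0]'

```text
clock: 7.03
eef_pos: [465.6, 205.1, 15.3]
eef_rot: [3.142, 0.0, 2.96]
wrist_force: [-0.3, 0.7, -0.4]
finger_gap: 85.7
finger_force: 0.0
```

Request:
jog_arm --rows '[0,0,2,0,0,0,0,0,0,3,0,0,0,0,0,0,3,0,0,0,0,0,-2,1,0,0,0.03,0,0,-3,0,0,0,0.03,0,0,-3,0,0,0,0.03,0,0,-3,0,0,0,0.03,0,0,-3,0,0,0,0.03,0,0,-3,0,0,0,0.02,0,0,-3,0,0,0,0,0,0,-2.1,0,0,0,0,0,0,0,0,0,0,0,0,0,0,0,0,0,0,0]'

```text
clock: 8.12
eef_pos: [465.6, -16.6, 105.3]
eef_rot: [3.142, 0.0, 3.128]
wrist_force: [-0.5, 1.1, 0.7]
finger_gap: 94.2
finger_force: 0.0
```

Run:
```python
from h import *
p,W=cloud("top"); print("L",rect(W,(195,195,245,250),36,52)); cv2.imwrite("pics/top1.png",p)
s=manip.read_state(); print(s["eef_pos"],s["eef_rot"],s["joints"].round(3))
```

```text
L [466.4 207.7 110.8  52.7 -10.4  43.2 502. ]
[465.62832887 -15.81229141 105.2866398 ] [3.14148027e+00 8.21160870e-05 3.12896333e+00] [-0.113  0.196  1.839  0.     1.106 -1.671]
```

The left case is back within 3 mm of its start and flat. Next is the middle case.

Request:
jog_arm --rows '[0,0,-3,0,0,0,0,0,0,-2.5,0,0,0,0,0,0,-2,0,0,0,0,0,0,-1,0,0,0,0,0,0,-0.5,0,0,0,0,0,0,0,0,0,0,0,0,0,0,0,0,0,1,0,0,0,0,0,0,1,0,0,0,0,0,0,1,0,0,0,0,0,0,1,0,0,0,0,0,0,1,0,0,0,0,0,0,1,0,0,0,0,0,0,1,0,0,0,0,0,0,1,0,0,0,0,0,0,1,0,0,0,0,0,0,1]'

```text
clock: 9.5
eef_pos: [465.7, -16.0, 15.4]
eef_rot: [-3.141, 0.0, 3.13]
wrist_force: [-0.2, -1.7, 3.8]
finger_gap: 48.8
finger_force: 45.0
```

Request:
jog_arm --rows '[0,0,2,0,0,0,1,0,0,3,0,0,0,1,0,0,3,0,0,0,1,0,0,2,0,0,0,1,0,0,0,0,0,0,1,0,0,0,0,0,0,1,0,0,0,0,0,0,1,0,0,0,0,0,0,1]'

```text
clock: 10.17
eef_pos: [464.8, -15.8, 113.6]
eef_rot: [3.141, -0.003, 3.13]
wrist_force: [-0.5, 0.4, -3.2]
finger_gap: 48.9
finger_force: 45.0
```

```bash
python3 -c "
from h import *
meas(6)"
```

```text
clock 10.47 pos [465.4 -15.9 114.8] rot [ 3.142e+00 -1.000e-03  3.130e+00] gap 49.2
F,M,e5,grip mean [-1.5000e-02  2.0200e-01 -2.7790e+00  1.9000e-02  3.0000e-03 -1.0000e-03
  6.7000e-02  4.4978e+01]
 sd [0.42  0.235 0.225 0.023 0.015 0.022 0.002 0.   ]  across -0.0031 0.0145
```

Request:
jog_arm --rows '[4,0,0,0,0,0,1,4,0,0,0,0,0,1,-4,0,0,0,0,0,1,-4,0,0,0,0,0,1,4,0,0,0,0,0,1,4,0,0,0,0,0,1,-4,0,0,0,0,0,1,-4,0,0,0,0,0,1,4,0,0,0,0,0,1,4,0,0,0,0,0,1,0,0,0,0,0,0,1,0,0,0,0,0,0,1,0,0,0,0,0,0,1,0,0,0,0,0,0,1]'

```text
clock: 11.63
eef_pos: [545.2, -15.9, 115.2]
eef_rot: [3.142, -0.0, 3.13]
wrist_force: [-0.7, -0.0, -2.8]
finger_gap: 49.1
finger_force: 45.0
```

```bash
python3 -c "
from h import *
meas(8)"
```

```text
clock 12.03 pos [545.5 -15.9 115.4] rot [-3.142  0.     3.13 ] gap 48.9
F,M,e5,grip mean [ 6.1000e-02 -2.2800e-01 -2.9650e+00  2.4000e-02  6.0000e-03  1.0000e-02
  7.1000e-02  4.4978e+01]
 sd [0.566 0.663 0.51  0.031 0.018 0.027 0.002 0.   ]  across -0.0062 0.0182
```

Request:
jog_arm --rows '[-4,0,0,0,0,0,1,-4,0,0,0,0,0,1,0,0,0,0,0,0,1,0,0,0,0,0,0,1,0,0,0,0,0,0,1,0,0,0,0,0,0,1]'

```text
clock: 12.53
eef_pos: [466.6, -16.0, 115.7]
eef_rot: [-3.141, 0.001, 3.13]
wrist_force: [0.4, 0.5, -3.4]
finger_gap: 49.0
finger_force: 45.0
```

```bash
python3 -c "
from h import *
meas(8)"
```

```text
clock 12.93 pos [465.7 -15.9 115.2] rot [-3.142 -0.     3.13 ] gap 48.9
F,M,e5,grip mean [ 7.7000e-02 -3.0000e-03 -2.9490e+00  3.2000e-02  1.8000e-02  2.0000e-03
  7.1000e-02  4.4978e+01]
 sd [0.505 0.483 0.506 0.018 0.027 0.039 0.001 0.   ]  across -0.0181 0.0275
```

No shift of the centre of mass here either. I set this case back and go to the right one.

Request:
jog_arm --rows '[0,0,-3,0,0,0,1,0,0,-3,0,0,0,1,0,0,-2.2,0,0,0,1,0,0,-1.1,0,0,0,1,0,0,-0.4,0,0,0,1,0,0,-0.2,0,0,0,1,0,0,0,0,0,0,1,0,0,0,0,0,0,1,0,0,-0.1,0,0,0,0.9,0,0,0,0,0,0,0,0,0,0,0,0,0,0,0,0,0,0,0,0,0,0,0,0,0,0,0,0,0,0,0,0,0,0,0,0,0,0,0,0,0,0]'

```text
clock: 14.18
eef_pos: [465.7, -15.9, 15.3]
eef_rot: [-3.142, 0.0, 3.13]
wrist_force: [-0.1, -0.9, 0.3]
finger_gap: 85.6
finger_force: 0.0
```

Request:
jog_arm --rows '[0,0,2,0,0,0,0,0,0,3,0,0,0,0,0,0,3,0,0,0,0,0,-2,1,0,0,0.03,0,0,-3,0,0,0,0.03,0,0,-3,0,0,0,0.03,0,-0.1,-3,0,0,0,0.03,0,-0.1,-3,0,0,0,0.03,0,-0.2,-3,0,0,0,0.03,0,-0.2,-3,0,0,0,0.03,0,-0.2,-3,0,0,0,0.01,0,-0.1,-0.6,0,0,0,0,0,0,0,0,0,0,0,0,0,0,0,0,0,0,0]'

```text
clock: 15.35
eef_pos: [456.5, -251.4, 105.0]
eef_rot: [3.141, -0.0, -2.934]
wrist_force: [-0.1, -0.6, 0.4]
finger_gap: 94.1
finger_force: 0.0
```

Run:
```python
from h import *
p,W=cloud("top"); print("L",rect(W,(195,195,245,250),36,52),"M",rect(W,(262,192,308,250),36,52)); cv2.imwrite("pics/top2.png",p)
s=manip.read_state(); print(s["eef_pos"],s["eef_rot"],s["joints"].round(3))
```

```text
L [466.3 207.5 111.8  51.4 -10.5  43.2 503. ] M [467.1 -12.5 109.5  50.2  -0.9  43.1 490. ]
[ 456.6454986  -250.96786249  105.15139523] [ 3.14119335e+00 -1.53823261e-04 -2.93317758e+00] [-0.573  0.313  1.69   0.     1.139 -2.352]
```

Request:
jog_arm --rows '[0,-0.1,-3,0,0,0,0,0,0,-2.5,0,0,0,0,0,0,-2,0,0,0,0,0,0,-1,0,0,0,0,0,0,-0.5,0,0,0,0,0,0,0,0,0,0,0,0,0,0,0,0,0,1,0,0,0,0,0,0,1,0,0,0,0,0,0,1,0,0,0,0,0,0,1,0,0,0,0,0,0,1,0,0,0,0,0,0,1,0,0,0,0,0,0,1,0,0,0,0,0,0,1,0,0,0,0,0,0,1,0,0,0,0,0,0,1]'

```text
clock: 16.73
eef_pos: [456.7, -253.1, 15.4]
eef_rot: [-3.141, 0.0, -2.933]
wrist_force: [0.5, -1.0, 2.1]
finger_gap: 49.1
finger_force: 45.0
```

Request:
jog_arm --rows '[0,0,2,0,0,0,1,0,0,3,0,0,0,1,0,0,3,0,0,0,1,0,0,2,0,0,0,1,0,0,0,0,0,0,1,0,0,0,0,0,0,1,0,0,0,0,0,0,1,0,0,0,0,0,0,1]'

```text
clock: 17.4
eef_pos: [455.8, -252.4, 113.3]
eef_rot: [3.139, -0.002, -2.933]
wrist_force: [-0.1, 0.0, -3.6]
finger_gap: 49.0
finger_force: 45.0
```

```bash
python3 -c "
from h import *
meas(6)"
```

```text
clock 17.7 pos [ 456.5 -252.8  114.8] rot [ 3.141 -0.    -2.933] gap 49.2
F,M,e5,grip mean [ 1.430e-01  1.010e-01 -3.773e+00  7.200e-02  2.400e-02  7.000e-03
  4.000e-02  4.500e+01]
 sd [0.213 0.202 0.256 0.039 0.024 0.039 0.001 0.   ]  across -0.0086 0.0209
```

Request:
jog_arm --rows '[3.9,0.8,0,0,0,0,1,3.9,0.8,0,0,0,0,1,-3.9,-0.8,0,0,0,0,1,-3.9,-0.8,0,0,0,0,1,3.9,0.8,0,0,0,0,1,3.9,0.8,0,0,0,0,1,-3.9,-0.8,0,0,0,0,1,-3.9,-0.8,0,0,0,0,1,3.9,0.8,0,0,0,0,1,3.9,0.8,0,0,0,0,1,0,0,0,0,0,0,1,0,0,0,0,0,0,1,0,0,0,0,0,0,1,0,0,0,0,0,0,1]'

```text
clock: 18.87
eef_pos: [534.1, -237.0, 115.1]
eef_rot: [3.141, -0.0, -2.934]
wrist_force: [-1.0, -0.6, -3.6]
finger_gap: 48.8
finger_force: 46.9
```

```bash
python3 -c "
from h import *
meas(8)"
```

```text
clock 19.27 pos [ 534.5 -237.   115.3] rot [-3.141  0.    -2.934] gap 49.1
F,M,e5,grip mean [-1.4200e-01 -1.9300e-01 -3.8780e+00  3.8000e-02  5.0000e-02  6.0000e-03
  1.7000e-02  4.6937e+01]
 sd [0.523 0.442 0.44  0.038 0.017 0.013 0.003 0.   ]  across -0.041 0.016
```

Request:
jog_arm --rows '[-3.9,-0.8,0,0,0,0,1,-3.9,-0.8,0,0,0,0,1,0,0,0,0,0,0,1,0,0,0,0,0,0,1,0,0,0,0,0,0,1,0,0,0,0,0,0,1]'

```text
clock: 19.77
eef_pos: [457.4, -252.9, 115.5]
eef_rot: [-3.141, 0.001, -2.933]
wrist_force: [0.2, -0.3, -4.4]
finger_gap: 48.9
finger_force: 47.0
```

```bash
python3 -c "
from h import *
meas(8)"
```

```text
clock 20.17 pos [ 456.7 -252.8  115.1] rot [ 3.141 -0.    -2.933] gap 48.6
F,M,e5,grip mean [ 1.2700e-01 -1.6400e-01 -3.5990e+00  4.9000e-02 -1.7000e-02  1.4000e-02
  7.3000e-02  4.6971e+01]
 sd [0.603 0.651 0.474 0.025 0.033 0.03  0.003 0.   ]  across 0.0269 0.0335
```

The right case rattles: joint-5 torque and the tilting moment swing both ways after the throws, while the other two cases stayed constant. One more throw each way, then I move to the empty tray.

Request:
jog_arm --rows '[3.9,0.8,0,0,0,0,1,3.9,0.8,0,0,0,0,1,0,0,0,0,0,0,1,0,0,0,0,0,0,1,0,0,0,0,0,0,1,-3.9,-0.8,0,0,0,0,1,-3.9,-0.8,0,0,0,0,1,0,0,0,0,0,0,1,0,0,0,0,0,0,1,0,0,0,0,0,0,1,3.9,0.8,0,0,0,0,1,3.9,0.8,0,0,0,0,1,0,0,0,0,0,0,1,0,0,0,0,0,0,1,0,0,0,0,0,0,1]'

```text
clock: 21.42
eef_pos: [534.6, -236.6, 114.8]
eef_rot: [3.141, -0.001, -2.933]
wrist_force: [0.3, -0.5, -3.5]
finger_gap: 48.7
finger_force: 46.5
```

Request:
jog_arm --rows '[1,0.6,0,0,0,0,1,2,1,0,0,0,0,1,2,1,0,0,0,0,1,2,1.2,0,0,0,0,1,2,1.2,0,0,0,0,1,2,1.2,0,0,0,0,1,1.5,1,0,0,0,0,1,1,0.6,0,0,0,0,1,0.5,0.4,0,0,0,0,1,0,0,0,0,0,0,1,0,0,0,0,0,0,1,0,0,0,0,0,0,1,0,0,0,0,0,0,1,0,0,0,0,0,0,1,0,0,0,0,0,0,1]'

```text
clock: 22.67
eef_pos: [674.4, -155.3, 115.5]
eef_rot: [-3.141, 0.0, -2.934]
wrist_force: [-0.1, 0.4, -2.2]
finger_gap: 48.9
finger_force: 46.5
```

Run:
```python
from h import *
meas(3)
p,W=cloud("top"); print("L",rect(W,(195,195,245,250),36,52),"M",rect(W,(262,192,308,250),36,52))
q,_=cloud("scene"); cv2.imwrite("pics/end.png",np.hstack([cv2.resize(p[90:300,180:420],(400,350)),cv2.resize(q[140:340,130:400],(400,350))]))
```

```text
clock 22.82 pos [ 674.5 -155.1  115.3] rot [-3.142  0.    -2.934] gap 48.8
F,M,e5,grip mean [-3.9600e-01 -3.2600e-01 -3.7290e+00  4.8000e-02  3.9000e-02  4.0000e-03
  2.7000e-02  4.6537e+01]
 sd [0.364 0.251 0.027 0.007 0.018 0.013 0.    0.   ]  across -0.0279 0.0185
L [482.6 204.8  77.9  51.8  -9.4  43.  281. ] M [489.4   3.9  64.3  16.8  -1.   42.5  56. ]
```

View pics/end.png

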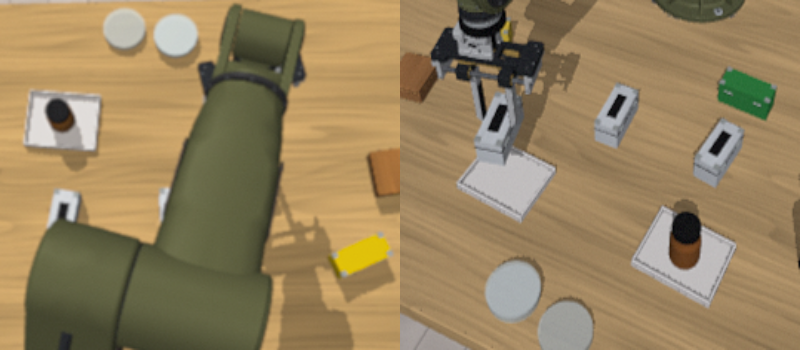

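The right half of the picture (scene view) shows the case held level, lid up, over the empty tray at about (497,130). The other two cases lie flat at about (617,113) and (718,150), and the jar is untouched at (685,240). In the left half (top view) the arm hides part of the bench.

```bash
python3 -c "
from cell import manip
print(manip.sign_off())"
```

```text
the job is handed in; nothing more can be done
None
```

The right-hand case is the one that rattles; it is held level, lid up and still about 10 cm above the jarless tray, the other two are back where they stood, and the job is handed in (no verdict was returned).

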